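Close the pickle jar: lid insert and screw ring

TASK

Close the pickle jar for storing: set the loose stoneware lid, knob up, into the recess in the jar's mouth so that it lies flat on its seal, then put the steel screw ring over it and screw it down clockwise until it is snug and holds the lid by itself. Be gentle with the stoneware and do not overtighten, leave the other tableware alone, and let go of everything.

Things in the scene. Friction and masses are not known exactly. Their poses are not given: they have to be found in the camera images.
- jar: Pickle jar to be closed: squat heavy stoneware pot, white foot and brown shoulder, stands fast on the table and does not shift. 140 mm across, shoulder narrowing to the neck at 85 mm; neck 46 mm across, rim 118 mm up, threaded outside. Origin: centre of underside, z up; its yaw tells nothing of where the thread starts.
- jar_seat (a point): Centre of the nominal seat in the jar's mouth, on its axis, 114 mm above its underside; axes as the jar's. The seat is a dark firm silicone seal ring (31 mm hole) at the bottom of a round open recess 39.5 mm across, whose rim is 4 mm above this point. Seals differ in thickness: the lid may come to lie up to 1.4 mm lower than this point.
- jar_thread (a point): Point on the jar's axis 110 mm up, at the thread. Three separate strands stand out to 55 mm across, each 80 degrees long, 3 mm thick, falling 6.3 mm clockwise seen from above (underside 111 down to 105 mm above the table), with a stop at the lower end. Three even 40 degree gaps between them let the ring's lugs down; where they are must be felt (or seen): the ring drops in 2 to 3 mm.
- lid_mid (a point): Lid insert, white stoneware, 30 g, knob up on the table: flat disc 37 mm across, 6 mm thick, with a round grip knob 18 mm across, 18 mm high (24 mm in all). Point on its axis half-way up, 12 mm above its underside; z up. In the recess it has 1.25 mm to spare all round and stands up to 2 mm proud of the rim.
- ring_mid (a point): Steel screw ring, 70 g, right way up: 64 mm across, 18 mm high, fluted skirt 3 mm thick; top flange 3 mm thick with a 29 mm hole that passes the knob and presses on the lid. Point on its axis half-way up (9 mm above its lower edge), z up. With the lugs through the gaps and the flange on the lid it is level with jar_seat or up to 1.4 mm lower; with the lugs on the strands 2 to 8 mm higher.
- ring_foot (a point): Point on the ring's axis at its lower edge. Inside the skirt, 3 mm above this edge, are three even lugs, 4 mm thick, 9 mm long, reaching in to 50 mm across (a dark notch on top marks each; the yaw does not). Under the strands a lug first runs free, then grips (pitch 1 mm per 13 degrees): snug is 5 to 15 degrees on, the ring drawn some 0.3 mm into the seal, 0.05 to 0.1 N m. Holds by friction.
- thali: Bystander: empty hammered steel thali, 220 mm across, 22 mm high. Origin at the centre of its underside.
- tumbler_a: Bystander: steel tumbler, 72 mm across the rim, 95 mm high. Origin at the centre of its underside.
- tumbler_b: Bystander: second steel tumbler of the same size. Origin at the centre of its underside.
- gravy_bowl: Bystander: white ceramic gravy bowl, 136 mm across, 60 mm high, standing on the dark wooden lazy susan (250 mm across, top 36 mm above the table, turns freely). Origin at the centre of its underside.
Not all that is in view belongs to the job. Of the things like the part that bears ring_mid, leave any that is brown, turquoise or yellow; of the rest the smaller one is meant.

How it is judged:
By the outcome, as a careful person would: the job done as asked, in the order asked, and still so for the second after the job is handed in, with the robot touching nothing.
It also fails if it takes over 72 s, if anything falls off the work surface, if the arm or the gripper's body presses on something with over 40 N, if the wrist force passes 120 N, or if a joint passes its speed limit or range.

ROBOT

A 6-joint arm with a two-finger parallel gripper is mounted at the origin on the work surface. World frame = base frame: x ahead of the robot, y to its left, z up, the work surface at z = 0. Lengths are in mm, angles in rad, forces in N, time in s.
With the tool pointing down it reaches from about 300 to 775 mm from the base axis. Payload 14.6 kg.
Tool frame: the origin (TCP) lies on the centre line of the jaws, within the pads' length; the fingertips stand 19 mm ahead of it and the grasp point (between the pads) is the TCP (bot.tip_reach is the distance from the TCP to the fingertips, in mm); y points along the fingers, x is the direction in which the jaws open and shut, and the axes are right-handed (so a half turn about y gives the same grasp; the last joint's range is limited). The gripper opens to 85 mm and grips with 20 to 120 N. Pads are 22 mm wide; open, the fingers measure 114 mm over their backs; the gripper's body (76 mm by 85 mm) begins 54 mm behind the grasp point. The pads swing forward as they close: fully open they stand 13 mm farther back than shut.
Start: joints at [-1.323, 0.3, 1.521, -0, 1.321, -0.067], TCP at [170.287, -522.964, 250.281] pointing down, gripper open.
Joint ranges: [-3.03, 3.03], [-0.79, 2.21], [0.23, 2.52], [-1.04, 4.18], [0, 3.07], [-2.55, 2.55]. Speed limits (rad/s): [2.22, 2.22, 2.57, 3.14, 3.14, 3.14].

INTERFACE

Orientations are given as a unit quaternion [w, x, y, z].
In Python, from rig import bot gives the robot as it stands. Calls block until the motion is done:
- bot.move_to(position, orientation): joint-space move of the TCP to a pose.
- bot.servo_line(position, attitude=None, speed=150, until_force=None): straight line of the TCP; attitude=None keeps the orientation; speed is the mean speed in mm/s. With until_force (N) it stops when the force on the tool has changed by that much, and returns True; else False.
- bot.move_joints(angles): joint-space move.
- bot.move_gripper(opening, grip_force=None): finger opening in mm; grip_force is the grip in N (None keeps the last); returns when the fingers have stopped.
- bot.dwell(seconds).
- bot.ik(position, orientation): joint angles nearest the present ones, or None.
- bot.read_state(): the state.
- bot.read_camera(name): name is "scene" or "top" or "wrist"; returns a dict with "image" (400x640x3 uint8, blue, green, red), "depth" (400x640 float32, mm along the optical axis (not along the pixel's ray), 0 where there is no reading), "fovy" (degrees; the focal length in pixels is half the picture's height over the tangent of half this angle, whatever the lens; pixels are square), "cx", "cy" (the principal point, pixels), "eye" and "attitude" of the camera in the world; the wrist camera has in their place "mount" (4x4, takes a point from camera to tool coordinates, whose origin is the TCP and whose axes are the tool frame's). Camera axes: x right, y down, z forward; pixel columns grow to the right and rows downward; lengths in mm; the calibration is good to about 2 mm. A picture is of the moment at which its call begins: read the wrist's pose just before it.
A pose or a line that the arm cannot do raises bot.MotionError and nothing moves.
- bot.finish_job(): hands the job in, once; it reports no verdict.
The state is a dict: "clock": time; "joint_positions": joint angles; "qvel": joint speeds; "effort": joint torques, N m; "ee_pos": TCP position; "tool_rot": TCP orientation; "ft_force": force on the tool from outside, world axes, zero at the start; "moment": the same for the moment, N m; "grip_width": finger opening in mm.
Only numpy, scipy, OpenCV 4.12 (cv2) and the standard library are available. Lean on these libraries where they do the work, as an engineer would, in place of code of your own. Each camera call takes 0.05 s, during which the arm holds its last target.

## Working session

There is one attempt and no reset: what is moved stays moved. The work goes in short steps, each a Python script; the robot and the scene stay as the last script left them, time stands still between calls to the robot, and variables do not carry over. Pictures are saved under pics/ and viewed, and the job is handed in when it is done.

```bash
ls; mkdir -p pics; python3 - <<'E'
from rig import bot
import cv2,numpy as np
s=bot.read_state();print(s)
for n in("scene","top","wrist"):
    c=bot.read_camera(n);cv2.imwrite(f"pics/{n}0.png",c["image"]);np.savez(f"pics/{n}0.npz",**c)
    print(n,{k:v for k,v in c.items() if k not in("image","depth")})
E
```

```text
pics
{'clock': 0.0, 'joint_positions': array([-1.32258186e+00,  3.00493249e-01,  1.52158928e+00, -2.25816367e-05,
        1.32069471e+00, -6.66114292e-02]), 'qvel': array([-0.00052223, -0.00112617, -0.00035295,  0.00141033, -0.00083388,
        0.00192896]), 'effort': array([ 3.22250256e-03, -5.43495369e+01, -3.61800241e+01,  8.22946208e-05,
        4.02997888e-03, -4.03328315e-06]), 'ee_pos': array([ 170.24211816, -522.7652316 ,  249.70568116]), 'tool_rot': array([ 0.5724631 , -0.57193884,  0.41576129, -0.41510783]), 'ft_force': array([0.02343406, 0.34969099, 0.05462891]), 'moment': array([-0.01589039, -0.03014512,  0.02409559]), 'grip_width': 85.13797642314677}
scene {'fovy': 53.694667696254335, 'cx': 324.40157387691903, 'cy': 198.82723801604212, 'eye': array([1023.16441752, -649.36916985,  798.35845043]), 'attitude': array([-0.39130145,  0.86156948,  0.29675609, -0.12851856])}
top {'fovy': 52.55875082629995, 'cx': 321.08900255633625, 'cy': 201.17247512975467, 'eye': array([ 439.20989765,   11.32731749, 1053.39365028]), 'attitude': array([ 0.02937125, -0.70564908,  0.70716064, -0.03347439])}
wrist {'fovy': 62.9180208859152, 'cx': 323.64285970420536, 'cy': 202.75751350863393, 'mount': array([[ 9.99999804e-01, -5.50665749e-04,  2.98582080e-04,
         1.12165319e+00],
       [-4.62078610e-04, -3.26650257e-01,  9.45145172e-01,
        -1.24807253e+02],
       [-4.22927161e-04, -9.45145125e-01, -3.26650447e-01,
         8.28620260e+01],
       [ 0.00000000e+00,  0.00000000e+00,  0.00000000e+00,
         1.00000000e+00]])}
```

View pics/top0.png

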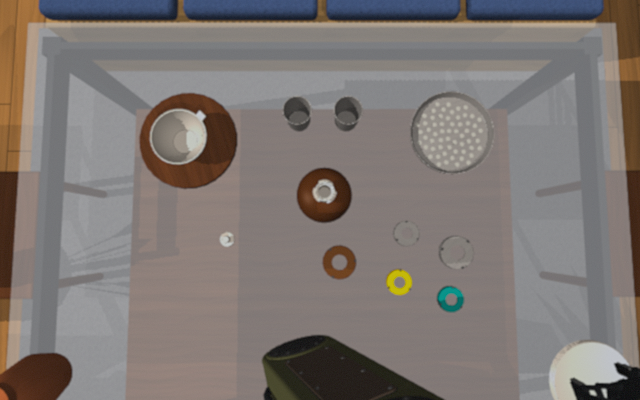

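View pics/scene0.png

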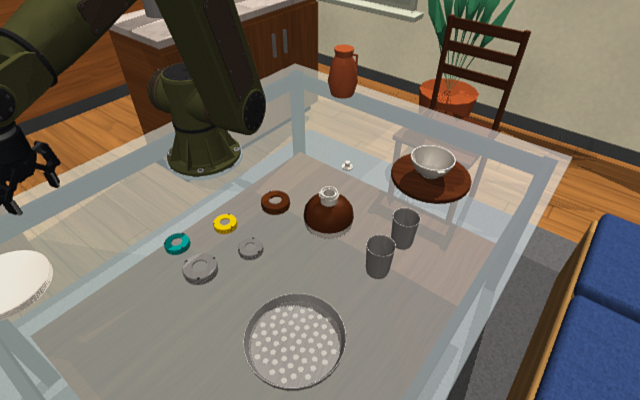

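View pics/wrist0.png

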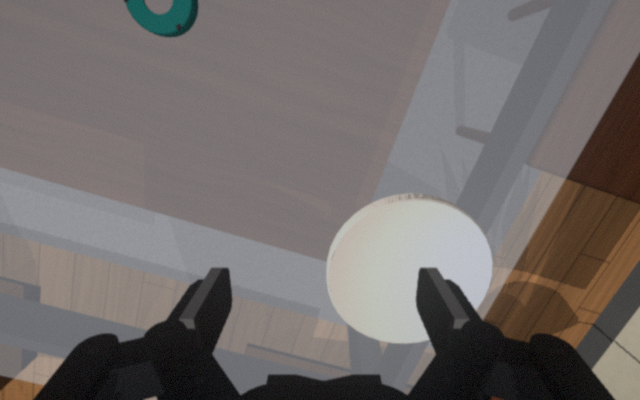

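```bash
cat > h.py <<'E'
import numpy as np,cv2
from scipy.spatial.transform import Rotation as R
def Rq(q): return R.from_quat([q[1],q[2],q[3],q[0]]).as_matrix()
def down(a):
    c,s=np.cos(a),np.sin(a)
    m=np.array([[c,0,-s],[s,0,c],[0,-1,0]]).astype(float)
    q=R.from_matrix(m).as_quat();return [q[3],q[0],q[1],q[2]]
def campose(c,st=None):
    if 'mount' in c:
        T=np.eye(4);T[:3,:3]=Rq(st['tool_rot']);T[:3,3]=st['ee_pos'];T=T@c['mount'];return T[:3,:3],T[:3,3]
    return Rq(c['attitude']),np.array(c['eye'])
def foc(c): return 200/np.tan(np.radians(float(c['fovy']))/2)
def ray_z(c,uv,z,st=None):
    M,e=campose(c,st);f=foc(c)
    d=M@np.array([(uv[0]-c['cx'])/f,(uv[1]-c['cy'])/f,1]);return e+d*(z-e[2])/d[2]
def cloud(c,st=None):
    M,e=campose(c,st);f=foc(c);v,u=np.mgrid[0:400,0:640];D=c['depth'].astype(float)
    P=np.stack([(u-c['cx'])/f*D,(v-c['cy'])/f*D,D],-1)@M.T+e
    P[D<=0]=np.nan;return P
def proj(c,p,st=None):
    M,e=campose(c,st);f=foc(c);q=M.T@(np.asarray(p)-e);return np.array([q[0]/q[2]*f+c['cx'],q[1]/q[2]*f+c['cy']])
E
python3 - <<'E'
from h import *
c=dict(np.load("pics/top0.npz"));P=cloud(c)
for n,uv,z in(("lid",(226,239),12),("ring s",(406,233),18),("ring L",(457,252),18),("brown",(340,262),18),("yel",(399,282),18),("turq",(451,299),18),("jar",(324,191),118),("tA",(297,113),95),("tB",(347,113),95)):
    print(n,ray_z(c,uv,z).round(1))
for (u,v) in((324,188),(324,200),(314,191),(406,224),(396,233),(226,239),(231,239),(220,239),(457,240)): print(u,v,P[v,u].round(1))
im=c['image'];a=cv2.resize(im[215:270,380:480],None,fx=7.9,fy=7.9,interpolation=cv2.INTER_CUBIC);cv2.imwrite("pics/crop1.png",a)
a=cv2.resize(im[160:250,210:360],None,fx=5.3,fy=5.3,interpolation=cv2.INTER_CUBIC);cv2.imwrite("pics/crop2.png",a)
E
```

```text
lid [435.4 248.5  12. ]
ring s [ 449.6 -211.3   18. ]
ring L [ 401.1 -340.1   18. ]
brown [376.7 -42.3  18. ]
yel [ 326.3 -191.    18. ]
turq [ 283.7 -321.2   18. ]
jar [546.3  -1.  118. ]
tA [739.1  63.5  95. ]
tB [739.1 -57.7  95. ]
324 188 [566.5  -2.5   9.8]
324 200 [525.2  -0.9 119.4]
314 191 [547.5  22.3 108.3]
406 224 [ 472.5 -211.6   18.7]
396 233 [ 449.6 -185.5   19. ]
226 239 [435.4 245.7  24.4]
231 239 [435.4 236.8   7.1]
220 239 [435.4 265.6   4.9]
457 240 [ 431.5 -338.7   25. ]
```

View pics/crop1.png

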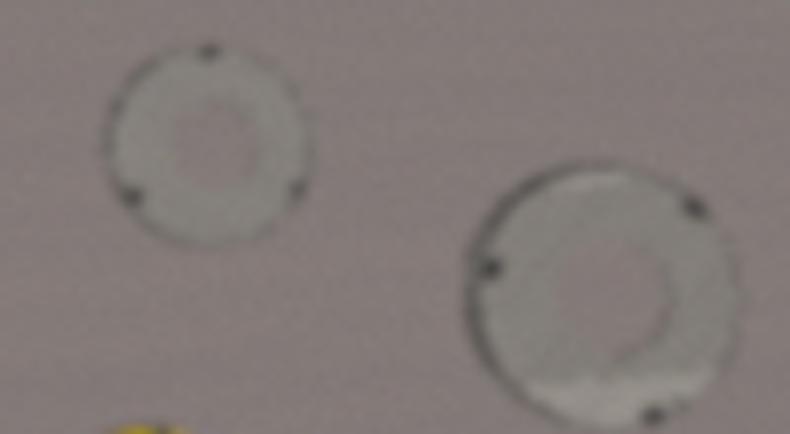

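View pics/crop2.png

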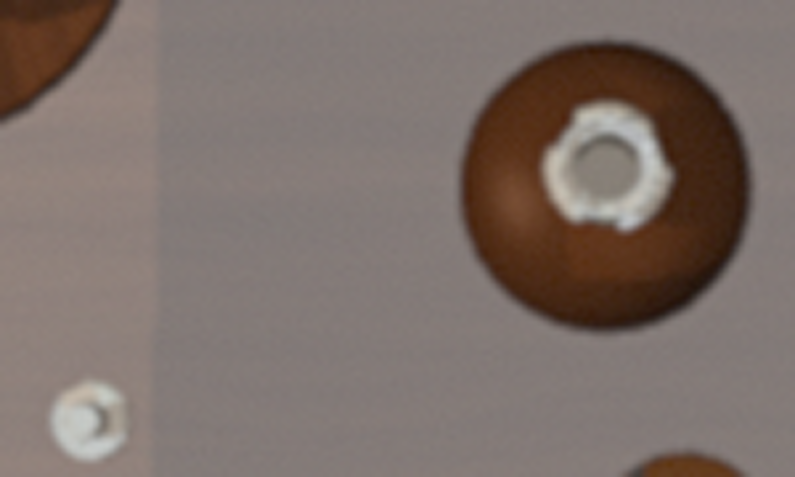

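```bash
python3 - <<'E'
from rig import bot
from h import *
print(bot.tip_reach)
for n,p in(("jar",(546,-1,210)),("lid",(435,247,120)),("ring",(449,-211,120))):
    for a in range(-180,180,30):
        j=bot.ik(list(p),down(np.radians(a)));print(n,a,None if j is None else np.round(j,2))
E
```

```text
19.0
jar -180 None
jar -150 [-0.07  0.33  1.58 -0.    1.23  2.55]
jar -120 [-0.07  0.33  1.58 -0.    1.23  2.03]
jar -90 [-0.07  0.33  1.58 -0.    1.23  1.5 ]
jar -60 [-0.07  0.33  1.58  0.    1.23  0.98]
jar -30 [-0.07  0.33  1.58 -0.    1.23  0.45]
jar 0 [-0.07  0.33  1.58 -0.    1.23 -0.07]
jar 30 [-0.07  0.33  1.58 -0.    1.23 -0.59]
jar 60 [-0.07  0.33  1.58  0.    1.23 -1.12]
jar 90 [-0.07  0.33  1.58 -0.    1.23 -1.64]
jar 120 [-0.07  0.33  1.58 -0.    1.23 -2.16]
jar 150 None
lid -180 None
lid -150 None
lid -120 [ 0.44  0.34  1.79 -0.    1.    2.54]
lid -90 [ 0.44  0.34  1.79 -0.    1.    2.01]
lid -60 [0.44 0.34 1.79 0.   1.   1.49]
lid -30 [ 0.44  0.34  1.79 -0.    1.    0.97]
lid 0 [ 0.44  0.34  1.79 -0.    1.    0.44]
lid 30 [ 0.44  0.34  1.79 -0.    1.   -0.08]
lid 60 [ 0.44  0.34  1.79  0.    1.   -0.6 ]
lid 90 [ 0.44  0.34  1.79 -0.    1.   -1.13]
lid 120 [ 0.44  0.34  1.79 -0.    1.   -1.65]
lid 150 [ 0.44  0.34  1.79 -0.    1.   -2.17]
ring -180 None
ring -150 [-0.51  0.34  1.8  -0.    1.    2.1 ]
ring -120 [-0.51  0.34  1.8  -0.    1.    1.58]
ring -90 [-0.51  0.34  1.8  -0.    1.    1.06]
ring -60 [-0.51  0.34  1.8   0.    1.    0.53]
ring -30 [-0.51  0.34  1.8  -0.    1.    0.01]
ring 0 [-0.51  0.34  1.8  -0.    1.   -0.51]
ring 30 [-0.51  0.34  1.8  -0.    1.   -1.04]
ring 60 [-0.51  0.34  1.8   0.    1.   -1.56]
ring 90 [-0.51  0.34  1.8  -0.    1.   -2.08]
ring 120 None
ring 150 None
```

```bash
cat >> h.py <<'E'
def shot(bot,name):
    st=bot.read_state();c=bot.read_camera("wrist");cv2.imwrite(f"pics/{name}.png",c["image"]);np.savez(f"pics/{name}.npz",tool_rot=st['tool_rot'],ee_pos=st['ee_pos'],**c);return c,st
E
python3 - <<'E'
from rig import bot
from h import *
q=np.pi/2
bot.move_to([449.6,-211.3,128],down(0));shot(bot,"ringv")
bot.move_to([546.3,-1,228],down(-q));shot(bot,"jarA")
bot.move_to([546.3,-1,228],down(q));shot(bot,"jarB")
bot.move_to([435.4,246.5,134],down(q));shot(bot,"lidv")
print(bot.read_state()['clock'])
ims=[cv2.imread(f"pics/{n}.png")[:400] for n in("ringv","jarA","jarB","lidv")]
g=np.vstack([np.hstack(ims[:2]),np.hstack(ims[2:])]);cv2.imwrite("pics/g1.png",cv2.resize(g,(800,500),interpolation=cv2.INTER_AREA))
E
```

```text
7.4583
```

View pics/g1.png

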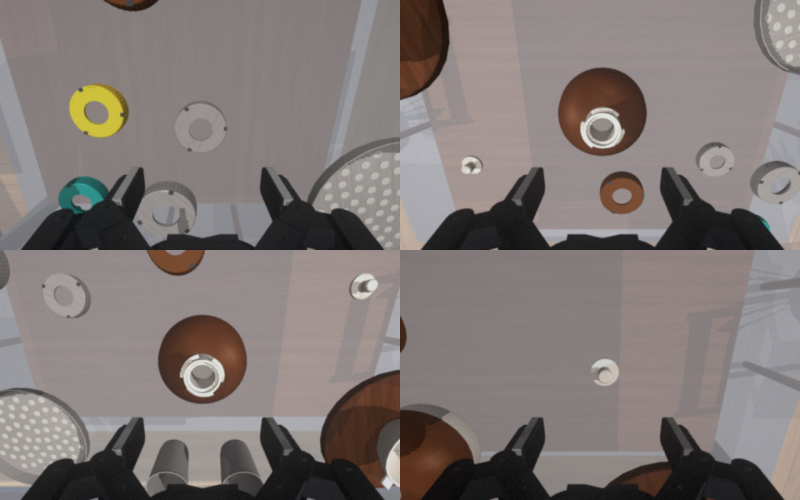

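```bash
python3 - <<'E'
from h import *
out=[]
for n,p in(("jarA",(546.3,-1,118)),("jarB",(546.3,-1,118)),("lidv",(435.4,246.5,12)),("ringv",(449.6,-211.3,18))):
    c=dict(np.load(f"pics/{n}.npz"));u=proj(c,p,c);print(n,u.round(1),c['ee_pos'].round(2))
    x,y=np.round(u).astype(int);h=50
    out.append(cv2.resize(c['image'][y-h:y+h,x-h:x+h],(400,400),interpolation=cv2.INTER_CUBIC));print(x-h,y-h)
cv2.imwrite("pics/g2.png",np.hstack(out[:2]));cv2.imwrite("pics/g3.png",np.hstack(out[2:]))
E
```

```text
jarA [321.  205.4] [546.22  -1.42 227.83]
271 155
jarB [325.8 207.8] [546.3   -1.01 228.02]
276 158
lidv [326.3 201.5] [436.17 245.99 134.48]
276 151
ringv [325.  203.4] [ 449.52 -212.12  128.31]
275 153
```

View pics/g2.png

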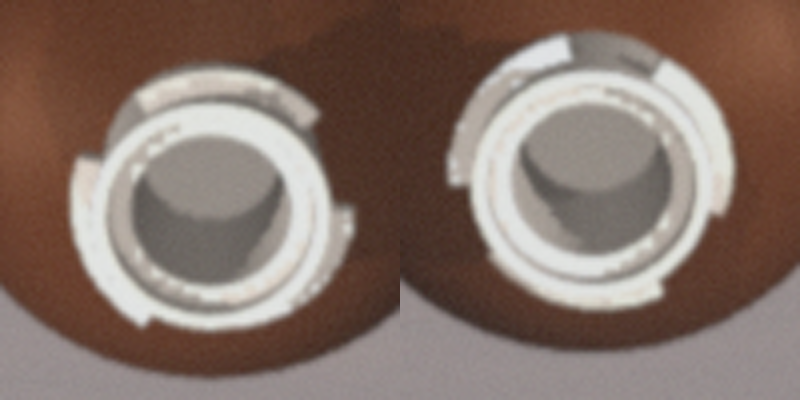

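View pics/g3.png

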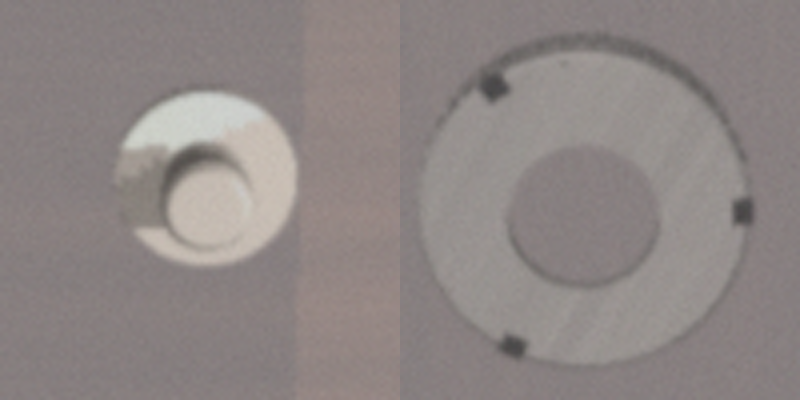

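```bash
cat >> h.py <<'E'
from scipy.optimize import minimize
def fit(c,st,circ,p0,span=6):
    g=cv2.GaussianBlur(c['image'].astype(np.float32),(0,0),0.8)
    gm=np.sqrt(sum(cv2.Sobel(g[...,k],cv2.CV_32F,1,0)**2+cv2.Sobel(g[...,k],cv2.CV_32F,0,1)**2 for k in range(3)))
    gm=np.minimum(gm,np.percentile(gm,99));gm=cv2.GaussianBlur(gm,(0,0),0.7)
    M,e=campose(c,st);f=foc(c);t=np.linspace(0,2*np.pi,180,endpoint=False)
    def sc(p):
        s=0
        for r,z in circ:
            P=np.stack([p[0]+r*np.cos(t),p[1]+r*np.sin(t),np.full_like(t,z)],-1)-e
            q=P@M;u=(q[:,0]/q[:,2]*f+c['cx']).astype(np.float32);v=(q[:,1]/q[:,2]*f+c['cy']).astype(np.float32)
            s+=cv2.remap(gm,u[None],v[None],cv2.INTER_LINEAR).mean()
        return s
    G=[(sc((p0[0]+dx,p0[1]+dy)),p0[0]+dx,p0[1]+dy) for dx in np.arange(-span,span+.1,.5) for dy in np.arange(-span,span+.1,.5)]
    b=max(G);r=minimize(lambda p:-sc(p),b[1:],method='Nelder-Mead',options=dict(initial_simplex=[b[1:],(b[1]+.4,b[2]),(b[1],b[2]+.4)]))
    return r.x,-r.fun
def draw(c,st,p,circ,name,h=50,pts=[]):
    u0=np.round(proj(c,(p[0],p[1],circ[0][1]),st)).astype(int)-h
    im=cv2.resize(c['image'][u0[1]:u0[1]+2*h,u0[0]:u0[0]+2*h],(600,600),interpolation=cv2.INTER_CUBIC);k=600/(2*h)
    tr=lambda P:tuple(np.round(((proj(c,P,st)-u0+.5)*k-.5)).astype(int).tolist())
    for r,z in circ:
        for t in np.linspace(0,2*np.pi,90): cv2.circle(im,tr((p[0]+r*np.cos(t),p[1]+r*np.sin(t),z)),1,(0,0,255),-1)
    for P in pts: cv2.circle(im,tr(P),3,(0,255,0),-1)
    cv2.imwrite(f"pics/{name}.png",im);return im
E
python3 - <<'E'
from h import *
J=[(23,118),(19.75,118),(15.5,114)];L=[(18.5,6),(9,24)];Rg=[(32,18),(14.5,18)]
for n,p,C in(("jarA",(546.3,-1),J),("jarB",(546.3,-1),J),("lidv",(435.4,246.5),L),("ringv",(449.6,-211.3),Rg)):
    c=dict(np.load(f"pics/{n}.npz"));r=fit(c,c,C,p);print(n,np.round(r[0],2),round(r[1],1),[ (k,fit(c,c,[k],r[0],3)[0].round(2)) for k in C])
    draw(c,c,r[0],C,n+"_o")
a=[cv2.imread(f"pics/{n}_o.png") for n in("jarA","jarB","lidv","ringv")]
cv2.imwrite("pics/g4.png",cv2.resize(np.vstack([np.hstack(a[:2]),np.hstack(a[2:])]),(600,600),interpolation=cv2.INTER_AREA))
c=dict(np.load("pics/top0.npz"))
for n,p,C in(("jar",(546.3,-1),[(23,118)]),("lidv",(435.4,246.5),L),("ringv",(449.6,-211.3),Rg)):print("top",n,fit(c,None,C,p))
E
```

```text
jarA [542.88  -2.59] 720.6 [((23, 118), array([542.38,  -5.6 ])), ((19.75, 118), array([540.55,  -8.48])), ((15.5, 114), array([543.13,  -2.72]))]
jarB [543.89  -2.63] 676.1 [((23, 118), array([544.33,  -2.86])), ((19.75, 118), array([546.91,  -5.92])), ((15.5, 114), array([543.63,  -2.79]))]
lidv [432.73 247.43] 308.0 [((18.5, 6), array([432.58, 247.31])), ((9, 24), array([434.31, 248.31]))]
ringv [ 445.97 -214.24] 157.8 [((32, 18), array([ 445.61, -213.53])), ((14.5, 18), array([ 446.05, -214.74]))]
top jar (array([541.62133503,  -6.16361351]), np.float64(270.9038391113281))
top lidv (array([435.08685913, 250.25069275]), np.float64(339.978271484375))
top ringv (array([ 450.58576279, -214.79774933]), np.float64(65.3543701171875))
```

View pics/g4.png

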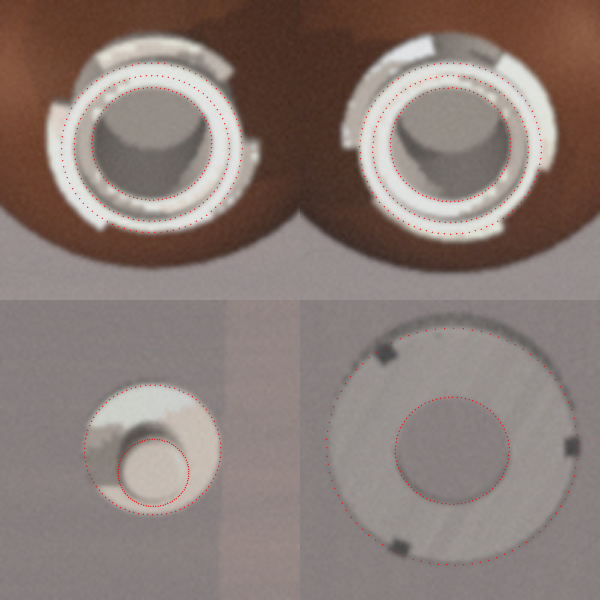

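```bash
python3 - <<'E'
from rig import bot
from h import *
q=np.pi/2
x,y=432.4,247.4
bot.move_gripper(34,20)
bot.move_to([x,y,60],down(q))
hit=bot.servo_line([x,y,28],speed=60,until_force=4)
s=bot.read_state();print(hit,s['ee_pos'],s['ft_force'],s['grip_width'])
if not hit:
    bot.move_gripper(10,20);s=bot.read_state();print(s['grip_width'],s['ee_pos'],s['ft_force'])
    bot.move_gripper(34,20)
    bot.servo_line([x,y,34],speed=60)
    bot.move_to([x,y,34],down(0));
    bot.servo_line([x,y,28],speed=60)
    bot.move_gripper(10,20);s=bot.read_state();print(s['grip_width'],s['ee_pos'],s['ft_force'],s['clock'])
    shot(bot,"grip1")
E
```

```text
False [432.4616985  247.42450292  28.01409415] [-0.80381948  0.23139866 -0.35861456] 34.22468766178546
17.20688107003004 [432.58458988 247.47980594  28.37019673] [-1.03556167 -0.67418143  3.3415672 ]
17.10000163072356 [432.42571785 247.40220287  28.06055091] [0.02990458 0.01688059 0.6558938 ] 11.8667
```

View pics/grip1.png

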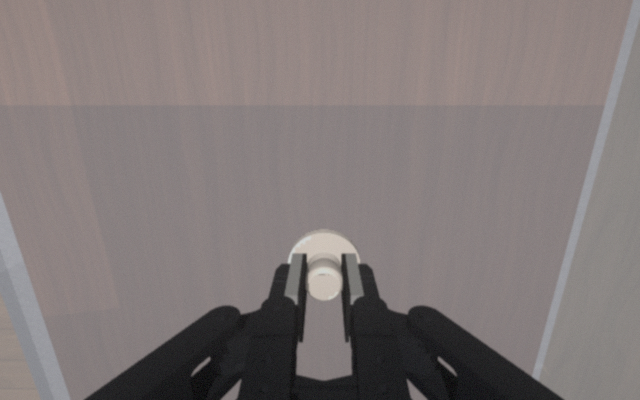

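```bash
python3 - <<'E'
from rig import bot
from h import *
x,y=543.4,-2.6
bot.servo_line([432.4,247.4,80],speed=120)
bot.move_to([x,y,180],down(0))
bot.servo_line([x,y,153],speed=80)
bot.dwell(.1)
hit=bot.servo_line([x,y,139],speed=15,until_force=3)
s=bot.read_state();print(hit,s['ee_pos'],s['ft_force'],s['moment'],s['grip_width'],s['clock'])
shot(bot,"place1")
E
```

```text
True [543.27110024  -2.43230688 143.66597257] [ 0.97772878  1.22576555 -1.43701501] [ 0.27206782 -0.3773247  -0.00467103] 17.086383056902623 14.825
```

View pics/place1.png

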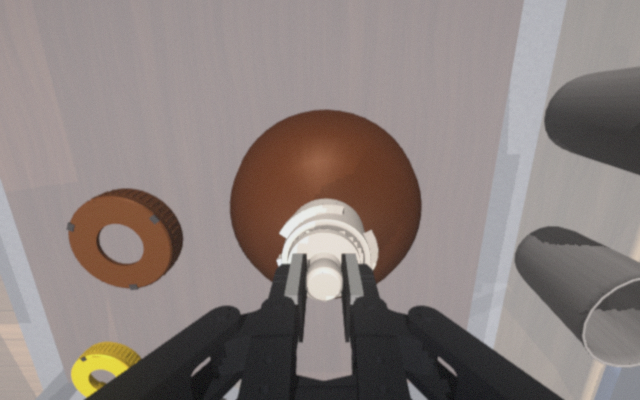

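```bash
python3 - <<'E'
from rig import bot
from h import *
s=bot.read_state();print(s['ee_pos'],s['ft_force'])
x,y=543.4,-2.6
hit=bot.servo_line([x,y,138.5],speed=10,until_force=5)
s=bot.read_state();print(hit,s['ee_pos'],s['ft_force'],s['moment'],s['clock'])
E
```

```text
[543.25693409  -2.44444987 143.68989958] [ 2.76831333  0.30070032 -1.22106173]
True [543.55376316  -2.34973784 141.27402049] [-1.03958118  0.59922708  4.72529019] [ 0.06833451  0.11136997 -0.0239579 ] 15.2583
```

```bash
python3 - <<'E'
from rig import bot
from h import *
x,y=543.4,-2.6
bot.move_gripper(34,20);bot.dwell(.1)
bot.servo_line([x,y,175],speed=100)
bot.servo_line([x,y,228],speed=150)
c,st=shot(bot,"lidin");print(bot.read_state()['clock'])
D=[(18.5,119.2),(9,137.2)];J=[(23,118)]
r,_=fit(c,st,D,(x,y),4);print("lid",r,[fit(c,st,[k],r,3)[0].round(2) for k in D+J])
draw(c,st,(x,y),[(23,118),(18.5,119.2),(9,137.2)],"lidin_o")
P=cloud(c,st);u=proj(c,(x,y,118),st).round().astype(int)
Q=P[u[1]-40:u[1]+40,u[0]-40:u[0]+40].reshape(-1,3);rr=np.hypot(Q[:,0]-x,Q[:,1]-y)
k=Q[(rr>11)&(rr<17)&(Q[:,2]>112)&(Q[:,2]<126)];A=np.c_[k[:,:2]-[x,y],np.ones(len(k))]
print("lid plane",np.linalg.lstsq(A,k[:,2],rcond=None)[0],len(k))
# unwrap
outs=[]
for n in("jarA","jarB","lidin"):
    c=dict(np.load(f"pics/{n}.npz"));ctr=(543.0,-2.6) if n=="jarA" else (543.8,-2.6)
    if n=="lidin": ctr=(x,y)
    M,e=campose(c,c);f=foc(c)
    t=np.radians(np.arange(0,360,.5));rad=np.linspace(34,18,80)
    T,Rr=np.meshgrid(t,rad);W=np.stack([ctr[0]+Rr*np.cos(T),ctr[1]+Rr*np.sin(T),np.full_like(T,111)],-1)-e
    q=W@M;im=cv2.remap(c['image'],(q[...,0]/q[...,2]*f+c['cx']).astype(np.float32),(q[...,1]/q[...,2]*f+c['cy']).astype(np.float32),cv2.INTER_CUBIC)
    im=cv2.resize(im,(720,160))
    for d in range(0,360,30): cv2.line(im,(2*d,0),(2*d,10),(0,255,255),1);cv2.putText(im,str(d),(2*d+2,10),0,.35,(0,255,0),1)
    outs.append(im)
cv2.imwrite("pics/unwrap.png",np.vstack(outs))
E
```

```text
16.7083
lid [543.14197617  -0.94818408] [array([543.67,  -0.89]), array([541.35,  -2.97]), array([541.6 ,  -5.69])]
lid plane [-1.46464848e-02 -1.24913709e-02  1.20736294e+02] 732
```

View pics/lidin_o.png

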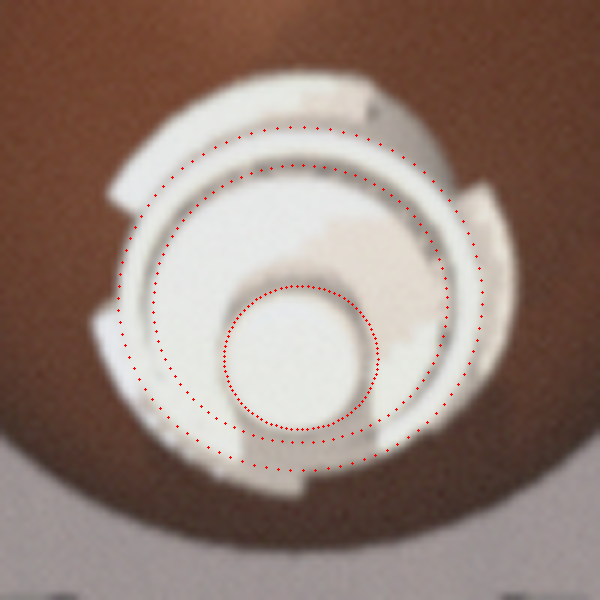

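View pics/unwrap.png

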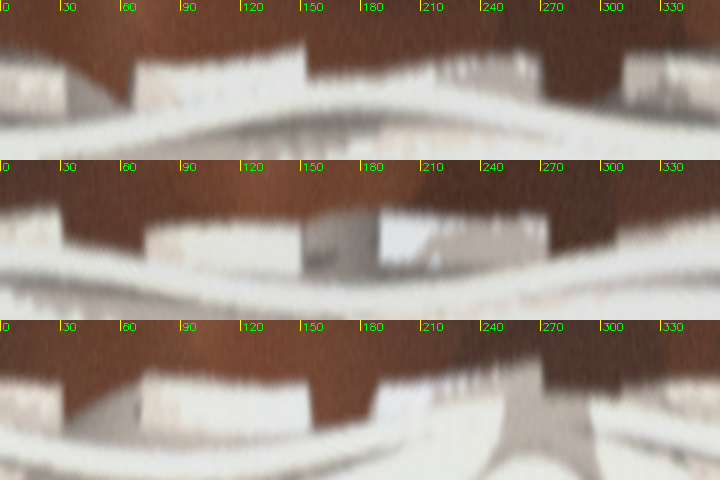

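```bash
python3 - <<'E'
from h import *
for n in("ringv","grip1","lidin"):
    c=dict(np.load(f"pics/{n}.npz"));f=foc(c);v,u=np.mgrid[0:400,0:640];D=c['depth'].astype(float)
    P=np.stack([(u-c['cx'])/f*D,(v-c['cy'])/f*D,D],-1)@c['mount'][:3,:3].T+c['mount'][:3,3]
    m=(D>0)&(abs(P[...,2])<13)&(P[...,1]<40)&(v>235)&(abs(P[...,0])<50)&(abs(P[...,0])>10)
    k=P[m];print(n,m.sum(),np.percentile(k[:,1],[50,95,99,100]).round(1),np.percentile(abs(k[:,0]),[1,50]).round(1))
c=dict(np.load("pics/ringv.npz"))
C=[(32,18),(14.5,18)];r,_=fit(c,c,C,(446,-214.2),2)
for uv in((275+(742-400)/4,153+211/4),(275+(493-400)/4,153+87/4),(275+(513-400)/4,153+346/4)):
    p=ray_z(c,uv,18,c);print(p.round(1),np.hypot(*(p[:2]-r)).round(1),np.degrees(np.arctan2(p[1]-r[1],p[0]-r[0])).round(1))
E
```

```text
ringv 10166 [-33.   -2.3   2.5   5.3] [10.5 43.6]
grip1 26042 [-37.5  27.2  27.8  29.3] [10.4 34.8]
lidin 20037 [-38.5   0.8  10.6  17.7] [11.2 38.4]
[ 476.7 -213.2   18. ] 30.7 1.8
[ 429.8 -188.8   18. ] 30.1 122.5
[ 432.4 -241.5   18. ] 30.5 -116.6
```

```bash
python3 - <<'E'
from rig import bot
from h import *
q=np.pi/2
x,y=446.0,-214.8
bot.move_gripper(85,20)
bot.move_to([x,y,60],down(q))
hit=bot.servo_line([x,y,15],speed=80,until_force=5)
s=bot.read_state();print(hit,s['ee_pos'],s['ft_force'],s['grip_width'])
if not hit:
    bot.move_gripper(50,20);s=bot.read_state();print(s['grip_width'],s['ee_pos'],s['ft_force'])
    bot.move_gripper(85,20)
    bot.servo_line([x,y,40],speed=100)
    bot.move_to([x,y,40],down(0));
    hit=bot.servo_line([x,y,15],speed=80,until_force=5);print(hit)
    bot.move_gripper(50,40);s=bot.read_state();print(s['grip_width'],s['ee_pos'],s['ft_force'],s['clock'])
    shot(bot,"grip2")
E
```

```text
False [ 446.14366674 -214.86135352   15.14973805] [ 0.54606054 -0.3016492  -0.82195299] 84.85246834208958
64.00455071410306 [ 446.24398727 -214.90999414   15.7251189 ] [-1.56112912  1.11332774  6.10096027]
False
63.18745363573637 [ 446.2593104  -214.95878314   15.8251544 ] [-3.33082535  1.0036766   7.73802326] 23.0167
```

View pics/grip2.png

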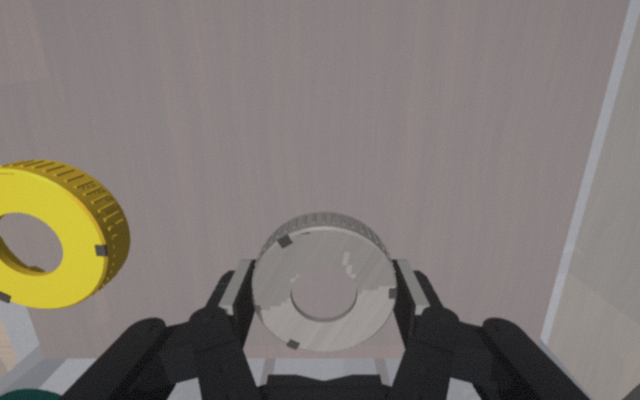

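```bash
python3 - <<'E'
from h import *
c=dict(np.load("pics/grip2.npz"))
r,_=fit(c,c,[(32,18),(14.5,18)],(446,-214.9),4);print(r,[fit(c,c,[k],r,3)[0].round(2) for k in [(32,18),(14.5,18)]])
draw(c,c,r,[(32,18),(14.5,18)],"grip2_o",h=75)
Q=np.array([ray_z(c,uv,18,c) for uv in((392,294),(286,242),(293,344))])
a,b,d=Q[:,:2];A=2*np.array([b-a,d-a]);cc=np.linalg.solve(A,[b@b-a@a,d@d-a@a]);print("notch centre",cc,np.hypot(*(a-cc)))
for p in Q: print(np.degrees(np.arctan2(p[1]-cc[1],p[0]-cc[0])).round(1),np.degrees(np.arctan2(p[1]-r[1],p[0]-r[0])).round(1))
E
```

```text
[ 445.22946587 -216.94716805] [array([ 445.24, -216.51]), array([ 445.16, -217.56])]
notch centre [ 445.09194001 -217.73158185] 30.185224836365077
1.2 -0.2
120.8 121.8
-118.0 -117.6
```

View pics/grip2_o.png

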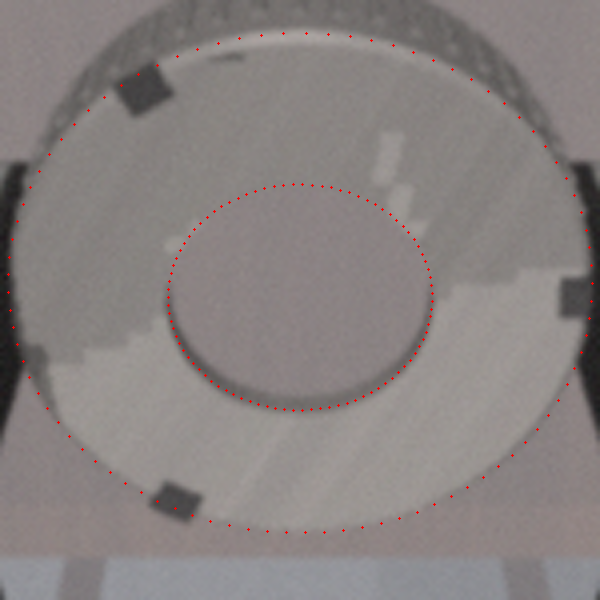

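```bash
python3 - <<'E'
from h import *
c=dict(np.load("pics/grip1.npz"));print(c['ee_pos'])
for C in([(9,24)],[(18.5,6)]): print(fit(c,c,C,(432.4,247.4),4))
E
```

```text
[432.42571785 247.40220287  28.06055091]
(array([431.52167456, 246.76803426]), np.float64(223.8536834716797))
(array([431.3123088 , 245.53326993]), np.float64(165.74839782714844))
```

```bash
python3 - <<'E'
from rig import bot
from h import *
x,y=543.5,-2.5
bot.servo_line([446,-214.8,90],speed=150)
bot.move_to([x,y,185],down(np.radians(49)))
bot.servo_line([x,y,140],speed=80)
bot.dwell(.1)
s=bot.read_state();print(s['ee_pos'],s['ft_force'],s['moment'],s['clock'])
hit=bot.servo_line([x,y,117.5],speed=18,until_force=5)
s=bot.read_state();print(hit,s['ee_pos'],s['ft_force'],s['moment'],s['grip_width'],s['clock'])
shot(bot,"ring1")
E
```

```text
[543.78554905  -2.53709198 140.58765386] [ 0.10895137  0.67981427 -0.43507181] [-0.04726378 -0.028329   -0.0110117 ] 25.5167
True [543.52154404  -2.4973806  120.10151152] [-0.56622952 -0.08265712  5.86687457] [ 0.02464789  0.25264966 -0.01538699] 62.730245908490524 26.5333
```

View pics/ring1.png

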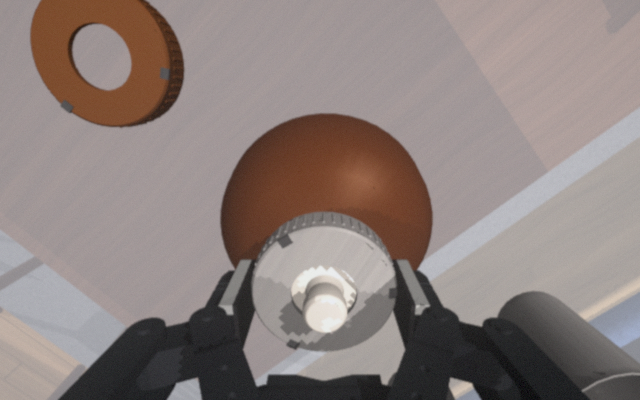

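```bash
cat > turn.py <<'E'
from rig import bot
from h import *
import sys
def turn(angs,z,x=543.5,y=-2.5,lim=0.06):
    for a in angs:
        bot.move_to([x,y,z],down(np.radians(a)));bot.dwell(.08)
        M=[];F=[]
        for _ in range(3):
            s=bot.read_state();M.append(s['moment'][2]);F.append(s['ft_force']);bot.dwell(.02)
        m=np.mean(M);print(a,"Mz %.3f"%m,np.mean(F,0).round(1),s['ee_pos'].round(2),round(s['grip_width'],2),round(s['clock'],2))
        if m>lim or abs(np.mean(F,0)[2])>15: break
E
python3 - <<'E'
from turn import *
turn([47,43,38,33,28,24,21],120.1,lim=0.04)
E
```

```text
47 Mz -0.063 [0.5 0.6 2.4] [543.66  -2.53 120.25] 62.83 26.95
43 Mz -0.012 [0.1 0.8 2.8] [543.58  -2.49 120.2 ] 63.03 27.33
38 Mz 0.046 [0.2 0.  4. ] [543.54  -2.52 120.17] 63.07 27.72
```

```bash
python3 - <<'E'
from turn import *
bot.dwell(.15);s=bot.read_state();print(s['moment'],s['ft_force'],np.degrees(R.from_matrix(Rq(s['tool_rot'])).as_euler('zyx')))
turn([35,32],120.1,lim=0.08)
E
```

```text
[-0.04423751 -0.05770436 -0.03367592] [-0.41521998 -0.27691841  4.10796461] [-1.24029408e-02 -3.80675815e+01 -9.00091204e+01]
35 Mz -0.030 [0.  0.2 5. ] [543.5   -2.51 120.13] 62.78 28.25
32 Mz -0.013 [-0.2  0.   4.3] [543.54  -2.49 120.14] 63.07 28.63
```

```bash
sed -i 's/range(3)/range(12)/; s/dwell(.02)/dwell(.012)/; s/print(a,"Mz %.3f"%m/print(a,"Mz %.3f sd %.3f"%(m,np.std(M))/' turn.py; python3 - <<'E'
from turn import *
turn([29,26,23,20,17],120.1,lim=0.035)
E
```

```text
29 Mz -0.036 sd 0.030 [-0.2 -0.   5. ] [543.5   -2.51 120.12] 62.88 29.07
26 Mz -0.048 sd 0.036 [-0.1  0.5  5. ] [543.53  -2.48 120.12] 63.16 29.51
23 Mz -0.049 sd 0.029 [0.1 0.2 5.1] [543.51  -2.46 120.12] 63.24 29.94
20 Mz -0.036 sd 0.019 [0.1 0.3 4.8] [543.52  -2.48 120.13] 63.02 30.38
17 Mz -0.047 sd 0.030 [0.2 0.2 5.2] [543.5   -2.49 120.12] 62.98 30.81
```

```bash
sed -i 's/M.append(s\[.moment.\]\[2\])/M.append(s["moment"][2]);E.append(s["effort"][5])/; s/M=\[\];/M=[];E=[];/; s/,np.mean(F,0).round(1)/,"E %.3f"%np.mean(E),np.mean(F,0).round(1)/; s/if m>lim/if abs(m)>lim/' turn.py; python3 - <<'E'
from turn import *
turn([14,12,10],120.1,lim=0.075)
shot(bot,"t1")
E
```

```text
14 Mz -0.044 sd 0.025 E -0.031 [-0.1  0.1  5. ] [543.53  -2.51 120.14] 62.87 31.24
12 Mz -0.030 sd 0.032 E -0.025 [-0.   0.1  4.8] [543.52  -2.49 120.13] 62.79 31.68
10 Mz -0.027 sd 0.032 E -0.026 [-0.2  0.2  5.2] [543.51  -2.5  120.11] 62.99 32.11
```

View pics/t1.png

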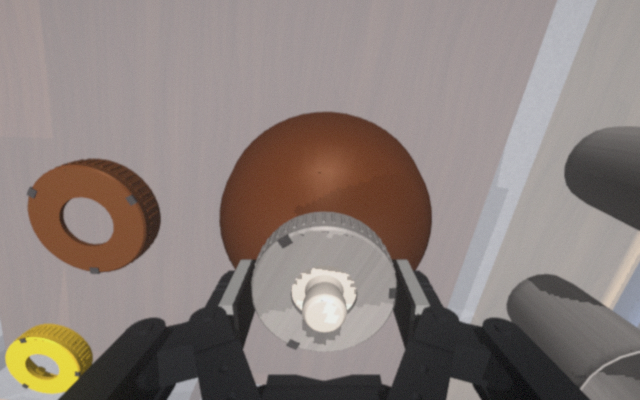

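```bash
python3 - <<'E'
from turn import *
turn([8,6,4,2],120.1,lim=0.075)
E
```

```text
8 Mz -0.021 sd 0.019 E -0.026 [-0.3  0.   5.4] [543.49  -2.49 120.13] 62.97 32.59
6 Mz -0.060 sd 0.028 E -0.033 [-0.1  0.4  5. ] [543.51  -2.51 120.11] 62.78 33.02
4 Mz -0.015 sd 0.026 E -0.034 [0.  0.3 4.9] [543.51  -2.49 120.11] 63.14 33.46
2 Mz -0.052 sd 0.024 E -0.037 [0.2 0.9 4.3] [543.47  -2.45 120.06] 62.89 33.89
```

```bash
python3 - <<'E'
from turn import *
turn([0,-2,-4],120.1,lim=0.075)
E
```

```text
0 Mz -0.035 sd 0.033 E -0.028 [0.2 2.2 3.7] [543.45  -2.42 120.04] 63.02 34.33
-2 Mz -0.026 sd 0.033 E -0.031 [-0.   3.4  2.6] [543.42  -2.43 120.  ] 62.87 34.76
-4 Mz -0.038 sd 0.026 E -0.040 [-0.5  4.2  1.3] [543.39  -2.43 119.97] 63.21 35.19
```

```bash
python3 - <<'E'
from turn import *
turn([-6],119.95,lim=0.075)
turn([-8],119.85,lim=0.075)
E
```

```text
-6 Mz -0.035 sd 0.030 E -0.038 [-0.6  4.3  1.7] [543.43  -2.46 119.89] 63.32 35.62
-8 Mz -0.050 sd 0.024 E -0.048 [-1.2  4.8  1.3] [543.43  -2.47 119.79] 62.9 36.06
```

```bash
python3 - <<'E'
from turn import *
c,st=shot(bot,"t2")
a=np.load("pics/t1.npz")['image'];b=c['image']
f=lambda i:cv2.resize(i[205:365,240:410],None,fx=2.3,fy=2.3,interpolation=cv2.INTER_CUBIC)
cv2.imwrite("pics/t12.png",np.hstack([f(a),f(b)]))
M=[]
for _ in range(20):
    bot.dwell(.01);s=bot.read_state();M.append([*s['moment'],s['effort'][5]])
print(np.mean(M,0),np.std(M,0),s['clock'],s['joint_positions'][5])
E
```

```text
[ 0.77102792  0.5069246  -0.04420419 -0.05074173] [0.02753677 0.02627869 0.0279838  0.00507368] 36.2833 0.06720148601415549
```

View pics/t12.png

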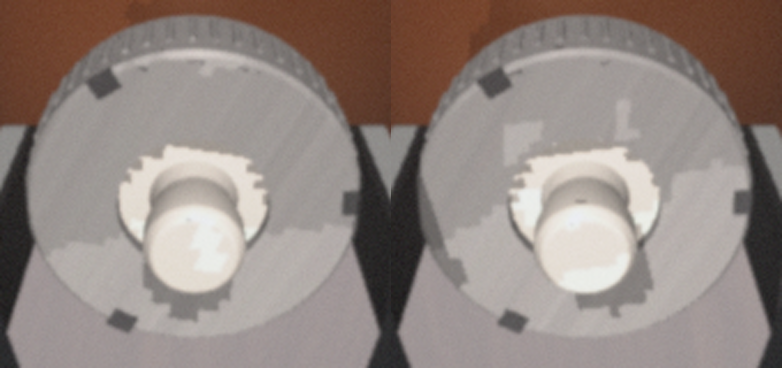

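```bash
python3 - <<'E'
from turn import *
def rd(n=15):
    M=[]
    for _ in range(n):
        bot.dwell(.01);s=bot.read_state();M.append([*s['ft_force'],*s['moment'],s['effort'][5]])
    print(np.mean(M,0).round(3),s['ee_pos'].round(2),round(s['grip_width'],2),round(s['clock'],2))
bot.move_gripper(72,20);rd()
shot(bot,"rel1")
bot.move_gripper(50,20);rd()
shot(bot,"rel2")
E
python3 - <<'E'
from h import *
f=lambda n:cv2.resize(np.load(f"pics/{n}.npz")['image'][205:365,240:410],None,fx=2.3,fy=2.3,interpolation=cv2.INTER_CUBIC)
cv2.imwrite("pics/t13.png",np.hstack([f("rel1"),f("rel2")]))
E
```

```text
[-0.014  0.059 -0.19   0.005 -0.003  0.011 -0.004] [543.58  -2.72 119.88] 72.27 36.67
[-3.516  0.319  5.531  0.063  0.537  0.04   0.043] [543.48  -2.51 120.1 ] 63.96 37.07
```

View pics/t13.png

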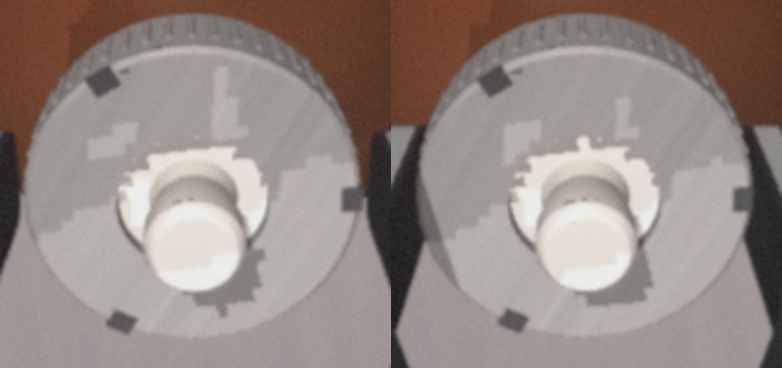

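```bash
cat >> turn.py <<'E'
def rd(tag="",n=15):
    M=[]
    for _ in range(n):
        bot.dwell(.01);s=bot.read_state();M.append([*s['ft_force'],*s['moment'],s['effort'][5]])
    M=np.array(M);print(tag,M.mean(0).round(3),"first/last eff",M[0,-1].round(3),M[-1,-1].round(3),s['ee_pos'].round(2),round(s['grip_width'],2),round(s['clock'],2));return M.mean(0)
E
python3 - <<'E'
from turn import *
z=120.1
bot.servo_line([543.5,-2.5,z],speed=10);rd("relieved")
for a in(-9,-10):
    bot.move_to([543.5,-2.5,z],down(np.radians(a)));rd(a)
E
```

```text
relieved [-2.82   0.311  4.051  0.048  0.489  0.043  0.047] first/last eff 0.046 0.047 [543.48  -2.51 120.13] 63.5 37.49
-9 [-3.136  0.335  4.124  0.091  0.525  0.047  0.096] first/last eff 0.159 0.064 [543.48  -2.5  120.12] 63.54 37.87
-10 [-2.892  0.767  3.893  0.179  0.527  0.062  0.091] first/last eff 0.152 0.059 [543.48  -2.49 120.07] 63.62 38.24
```

```bash
python3 - <<'E'
from turn import *
z=120.4
bot.servo_line([543.5,-2.5,z],speed=10);rd("relieved")
for a in(-11,-12):
    bot.move_to([543.5,-2.5,z],down(np.radians(a)));rd(a)
E
```

```text
relieved [-1.049  1.167 -0.921  0.206  0.211  0.061  0.049] first/last eff 0.049 0.049 [543.44  -2.47 120.2 ] 63.96 38.62
-11 [-1.04   1.672 -3.15   0.248  0.208  0.009  0.056] first/last eff 0.116 0.025 [543.38  -2.46 120.19] 63.39 38.99
-12 [-1.281  1.994 -5.013  0.335  0.323  0.046  0.079] first/last eff 0.136 0.05 [543.36  -2.46 120.22] 63.23 39.37
```

```bash
python3 - <<'E'
from turn import *
bot.move_gripper(72,20);rd("open")
bot.servo_line([543.5,-2.5,119.9],speed=10)
shot(bot,"rel3")
for n in("ring1","t1","t2","rel1","rel2","rel3"):
    c=dict(np.load(f"pics/{n}.npz"));P=cloud(c,c)
    X=P.reshape(-1,3);r=np.hypot(X[:,0]-543.2,X[:,1]+3.5)
    k=X[(r>17)&(r<27)&(abs(X[:,2]-122)<6)];A=np.c_[k[:,:2]-[543.2,-3.5],np.ones(len(k))]
    p=np.linalg.lstsq(A,k[:,2],rcond=None)[0];res=k[:,2]-A@p
    print(n,p.round(4),len(k),res.std().round(2),"ee z",c['ee_pos'].round(2))
E
```

```text
open [ 0.122  0.031  0.132  0.005 -0.     0.003 -0.001] first/last eff -0.001 -0.0 [543.72  -2.59 120.72] 72.42 39.74
ring1 [-1.400000e-03 -1.800000e-03  1.234424e+02] 6074 0.54 ee z [543.52  -2.5  120.1 ]
t1 [-1.400000e-03 -4.000000e-04  1.234471e+02] 6080 0.54 ee z [543.5   -2.5  120.11]
t2 [-4.90000e-03 -6.90000e-03  1.23098e+02] 6105 0.54 ee z [543.43  -2.47 119.8 ]
rel1 [-2.130000e-02 -1.520000e-02  1.232619e+02] 6195 0.54 ee z [543.58  -2.72 119.88]
rel2 [-1.620000e-02 -1.140000e-02  1.231487e+02] 6161 0.54 ee z [543.48  -2.51 120.1 ]
rel3 [-4.000000e-02 -3.380000e-02  1.233132e+02] 6345 0.56 ee z [543.52  -2.51 119.89]
```

```bash
python3 - <<'E'
from turn import *
bot.servo_line([543.5,-2.5,160],speed=120)
bot.move_to([540,-2.5,220],down(0));c,st=shot(bot,"v1")
s=bot.read_camera("scene");np.savez("pics/s1.npz",**s)
u=proj(s,(543,-3,118)).astype(int);print(u,bot.read_state()['clock'])
a=cv2.resize(s['image'][u[1]-30:u[1]+30,u[0]-30:u[0]+30],(400,400),interpolation=cv2.INTER_CUBIC)
v=proj(c,(543,-3,118),st).astype(int)
b=cv2.resize(c['image'][v[1]-50:v[1]+50,v[0]-50:v[0]+50],(400,400),interpolation=cv2.INTER_CUBIC)
cv2.imwrite("pics/v1c.png",np.hstack([a,b]))
for nm,cc,ss in(("v1",c,st),("scene",s,None)):
    X=cloud(cc,ss).reshape(-1,3)
    for r0,r1 in((17,27),(0,7)):
        r=np.hypot(X[:,0]-543.5,X[:,1]+2.5);k=X[(r>r0)&(r<r1)&(abs(X[:,2]-(122 if r0 else 138))<7)];A=np.c_[k[:,:2]-[543.5,-2.5],np.ones(len(k))]
        p=np.linalg.lstsq(A,k[:,2],rcond=None)[0];print(nm,r0,p.round(4),len(k))
E
```

```text
[327 190] 40.975
v1 17 [-3.99000e-02 -3.41000e-02  1.23251e+02] 2483
v1 0 [-4.610000e-02 -2.590000e-02  1.382842e+02] 310
scene 17 [-4.470000e-02 -2.440000e-02  1.222919e+02] 112
scene 0 [-1.804000e-01  9.290000e-02  1.375638e+02] 15
```

View pics/v1c.png

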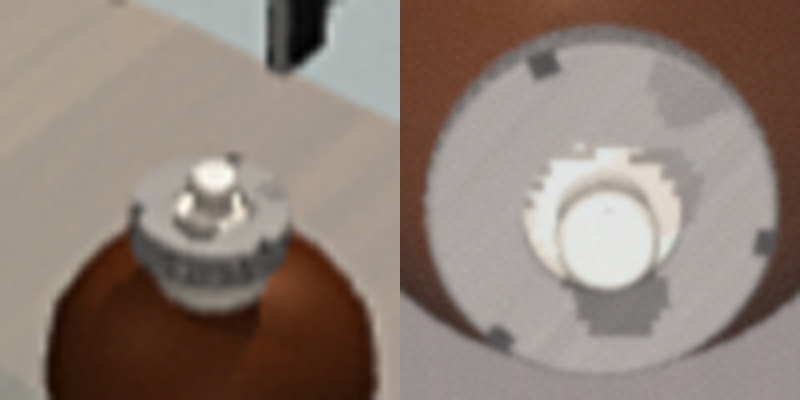

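```bash
python3 - <<'E'
from h import *
def pl(n,r0,r1,zc,w,ctr=(543.5,-2.5)):
    c=dict(np.load(f"pics/{n}.npz"));X=cloud(c,c).reshape(-1,3)
    r=np.hypot(X[:,0]-ctr[0],X[:,1]-ctr[1]);k=X[(r>r0)&(r<r1)&(abs(X[:,2]-zc)<w)];A=np.c_[k[:,:2]-ctr,np.ones(len(k))]
    p=np.linalg.lstsq(A,k[:,2],rcond=None)[0];print(n,(r0,r1),p.round(4),len(k),(k[:,2]-A@p).std().round(2))
for n,ct in(("jarA",(543,-2.5)),("jarB",(544,-2.5)),("lidin",(543.5,-1.8))):
    pl(n,20.3,22.5,119,4,ct)
pl("jarA",16.5,19,115,4,(543,-2.5));pl("jarB",16.5,19,115,4,(544,-2.5))
pl("lidin",11,17.5,120.5,4,(543.5,-1.8));pl("lidin",0,8,138.5,4,(543.5,-2))
pl("lidv",11,17.5,6,4,(432.5,247.3));pl("lidv",0,8,24,4,(433.5,247.5));pl("ringv",17,29,18,5,(446,-214))
E
```

```text
jarA (20.3, 22.5) [ 1.800000e-03 -2.400000e-03  1.190912e+02] 442 0.6
jarB (20.3, 22.5) [2.100000e-03 1.400000e-03 1.191339e+02] 414 0.66
lidin (20.3, 22.5) [-8.300000e-03 -1.800000e-02  1.189411e+02] 527 0.98
jarA (16.5, 19) [-3.800000e-03 -0.000000e+00  1.152174e+02] 456 0.75
jarB (16.5, 19) [1.360000e-02 3.900000e-03 1.153265e+02] 467 0.83
lidin (11, 17.5) [-1.120000e-02 -2.250000e-02  1.206927e+02] 784 0.85
lidin (0, 8) [-3.010000e-02 -9.910000e-02  1.383002e+02] 398 0.89
lidv (11, 17.5) [ 7.0000e-04 -1.7000e-03  7.3725e+00] 767 0.66
lidv (0, 8) [-2.73000e-02 -3.00000e-03  2.51199e+01] 296 0.63
ringv (17, 29) [-5.0000e-04  4.0000e-04  1.9187e+01] 2811 0.64
```

```bash
cat >> turn.py <<'E'
def plane(n,r0,r1,zc,w,ctr=(543.5,-2.5)):
    c=dict(np.load(f"pics/{n}.npz"));X=cloud(c,c).reshape(-1,3)
    r=np.hypot(X[:,0]-ctr[0],X[:,1]-ctr[1]);k=X[(r>r0)&(r<r1)&(abs(X[:,2]-zc)<w)];A=np.c_[k[:,:2]-ctr,np.ones(len(k))]
    p=np.linalg.lstsq(A,k[:,2],rcond=None)[0];print(n,(r0,r1),p.round(4),len(k));return p
E
python3 - <<'E'
from turn import *
c=dict(np.load("pics/v1.npz"))
print("ring fit",fit(c,c,[(32,123),(14.5,123)],(543.5,-2.5),4)[0],"knob",fit(c,c,[(9,138.2)],(543.5,-2.5),4)[0], "ref lidin knob 541.35,-2.97 (z137.2)")
a0=np.radians(-12)
bot.move_to([543.5,-2.5,150],down(a0))
bot.servo_line([543.5,-2.5,120.1],speed=100)
bot.move_gripper(50,25);rd("grip")
bot.move_to([543.5,-2.5,120.1],down(np.radians(8)));rd("ccw 8")
bot.move_to([543.5,-2.5,120.1],down(np.radians(20)));rd("ccw 20")
bot.move_gripper(74,20);bot.dwell(.15)
shot(bot,"loose1");plane("loose1",17,27,122.5,6,(543.2,-3.5))
E
```

```text
ring fit [542.25998489  -2.97205715] knob [542.08527212  -2.22805253] ref lidin knob 541.35,-2.97 (z137.2)
grip [-4.58   0.463  6.015  0.127  0.662  0.027  0.025] first/last eff 0.024 0.027 [543.77  -2.45 121.45] 63.54 42.17
ccw 8 [-0.569  0.388  6.914  0.121  0.031  0.029 -0.047] first/last eff -0.248 0.032 [544.45  -2.54 121.88] 63.63 42.72
ccw 20 [ 0.156  0.322  6.481  0.12  -0.017  0.031 -0.102] first/last eff -0.407 0.022 [544.51  -2.52 121.92] 63.14 43.16
loose1 (17, 27) [ 5.000000e-04 -1.500000e-03  1.235756e+02] 6103
```

```bash
python3 - <<'E'
from turn import *
rd("now")
plane("loose1",0,7,138.5,3,(542.2,-3)); plane("v1",0,7,138.5,3,(542.2,-2.5));plane("rel3",0,7,138.5,3,(542.2,-3))
bot.servo_line([543.5,-2.5,120.1],speed=10);rd("again")
E
```

```text
now [-0.059  0.018 -0.126 -0.003 -0.002  0.011 -0.001] first/last eff -0.001 -0.001 [543.48  -2.5  120.05] 74.02 43.75
loose1 (0, 7) [ 2.400000e-03 -6.000000e-03  1.385519e+02] 841
v1 (0, 7) [-3.440000e-02 -3.330000e-02  1.382957e+02] 314
rel3 (0, 7) [-3.350000e-02 -3.470000e-02  1.383412e+02] 850
again [-0.071 -0.145  0.13   0.001  0.002 -0.004 -0.   ] first/last eff -0.0 0.0 [543.5   -2.49 120.09] 74.08 44.12
```

```bash
python3 - <<'E'
from turn import *
bot.move_gripper(50,25);r=rd("grip")
z0=bot.read_state()['ee_pos'][2]
x,y=543.5,-2.5
bot.servo_line([x,y,120.9],speed=15);rd("up")
z=120.9
res={}
for d in((0,1),(0,-1)):
    h=bot.servo_line([x+4*d[0],y+4*d[1],z],speed=12,until_force=3.5);s=bot.read_state();print(d,h,s['ee_pos'].round(2),s['ft_force'].round(1),round(s['clock'],2));res[d]=s['ee_pos'][1]
y=(res[(0,1)]+res[(0,-1)])/2
for d in((1,0),(-1,0)):
    h=bot.servo_line([x+4*d[0],y+4*d[1],z],speed=12,until_force=3.5);s=bot.read_state();print(d,h,s['ee_pos'].round(2),s['ft_force'].round(1),round(s['clock'],2));res[d]=s['ee_pos'][0]
x=(res[(1,0)]+res[(-1,0)])/2
print(x,y)
bot.servo_line([x,y,z],speed=12);rd("centred")
E
```

```text
grip [-1.373e+00  6.800e-01  3.671e+00  8.100e-02  1.430e-01 -9.000e-03
 -1.000e-03] first/last eff -0.001 -0.001 [543.57  -2.47 120.3 ] 63.67 44.49
up [ 0.445  0.662 -0.409  0.096 -0.064 -0.009 -0.003] first/last eff -0.005 -0.002 [543.43  -2.49 120.71] 63.4 44.87
(0, 1) True [5.4345e+02 3.5000e-01 1.2054e+02] [ 2.  -1.4  0.8] 45.18
(0, -1) True [543.25  -2.46 120.38] [0.1 0.3 3.8] 45.55
(1, 0) True [546.2   -1.33 120.34] [0.1 0.8 3.6] 45.9
(-1, 0) True [542.82  -1.23 120.42] [-0.3 -0.3  2.2] 46.27
544.5107872257769 -1.0522648230794227
centred [-0.065 -0.068 -0.505  0.001 -0.022  0.005  0.001] first/last eff 0.003 0.0 [544.35  -1.04 120.64] 63.66 46.7
```

```bash
python3 - <<'E'
from turn import *
z=120.9
for p in((544.4,0.2),(544.4,0.9),(544.4,-2.2),(545.6,-1),(546.3,-1),(543.2,-1),(542.5,-1)):
    bot.servo_line([*p,z],speed=25);print(p);rd("",8)
E
```

```text
(544.4, 0.2)
 [-0.086  0.05  -0.886  0.001  0.011  0.007  0.009] first/last eff 0.015 0.005 [5.4438e+02 2.5000e-01 1.2086e+02] 63.48 47.02
(544.4, 0.9)
 [ 0.414 -4.797 -1.755 -0.801 -0.018  0.025  0.031] first/last eff 0.032 0.03 [544.39   0.59 120.86] 63.53 47.33
(544.4, -2.2)
 [ 0.1   -0.019 -1.175  0.011  0.006 -0.007 -0.02 ] first/last eff -0.032 -0.01 [544.42  -2.06 120.94] 63.13 47.67
(545.6, -1)
 [-0.183 -0.068 -0.892 -0.013 -0.013  0.009  0.01 ] first/last eff 0.017 0.006 [545.62  -0.9  120.89] 63.18 47.99
(546.3, -1)
 [-2.675  0.587 -0.353  0.031  0.469 -0.042 -0.038] first/last eff -0.036 -0.039 [546.1   -0.98 120.8 ] 63.11 48.31
(543.2, -1)
 [ 0.06  -0.052 -0.979  0.002 -0.017  0.006 -0.002] first/last eff -0.002 -0.001 [543.3   -1.01 121.02] 63.41 48.65
(542.5, -1)
 [ 3.19  -0.077 -1.275 -0.012 -0.536 -0.     0.005] first/last eff 0.005 0.006 [542.77  -1.02 121.04] 63.5 48.97
```

```bash
python3 - <<'E'
from turn import *
x,y,z=544.4,-1.0,120.45
bot.servo_line([x,y,z],speed=25);rd("start",8)
for a in(10,6,3,1,-1):
    bot.move_to([x,y,z],down(np.radians(a)));m=rd(a,9)
    if abs(m[2])>7 or abs(m[6])>.12: break
E
```

```text
start [ 0.276  0.07   0.299  0.001 -0.099  0.001  0.001] first/last eff 0.001 0.0 [544.42  -1.   120.48] 63.39 49.28
10 [-0.331 -0.199  0.404 -0.02   0.034 -0.012  0.399] first/last eff 0.793 0.125 [544.32  -1.01 120.42] 63.64 49.65
```

```bash
python3 - <<'E'
from turn import *
x,y,z=544.4,-1.0,120.4
for a in(7,4,2,0,-2):
    bot.move_to([x,y,z],down(np.radians(a)));bot.dwell(.06);m=rd(a,10)
    if abs(m[2])>7 or abs(m[5])>.08: break
E
```

```text
7 [-0.195 -0.221  0.807  0.016  0.019 -0.    -0.009] first/last eff 0.04 -0.036 [544.38  -0.99 120.41] 63.78 50.04
4 [ 0.082  0.211  0.196  0.007 -0.071 -0.039 -0.009] first/last eff 0.041 -0.038 [544.4   -1.   120.38] 63.47 50.43
2 [ 0.529 -0.407 -0.875 -0.069 -0.15  -0.066 -0.035] first/last eff -0.004 -0.053 [544.38  -1.01 120.34] 63.11 50.83
0 [ 0.752 -0.94  -2.342 -0.17  -0.193 -0.074 -0.056] first/last eff -0.026 -0.074 [544.38  -1.04 120.32] 63.63 51.22
-2 [ 1.106 -1.704 -3.885 -0.25  -0.252 -0.082 -0.059] first/last eff -0.028 -0.076 [544.33  -1.05 120.29] 63.35 51.61
```

```bash
python3 - <<'E'
from turn import *
x,y=544.4,-1.0
bot.servo_line([x,y,120.1],speed=15);rd("z",6)
for a,z in((-4,120.0),(-5,119.95)):
    bot.move_to([x,y,z],down(np.radians(a)));bot.dwell(.05);m=rd(a,9)
bot.move_gripper(72,20);bot.dwell(.1)
shot(bot,"rel5");rd("open",6);plane("rel5",17,27,122.5,6,(544,-2));plane("rel5",0,7,138.5,3,(543.2,-1.7))
E
```

```text
z [-1.134 -2.439 -0.66  -0.344  0.108 -0.031 -0.05 ] first/last eff -0.051 -0.049 [544.37  -1.02 120.2 ] 63.29 51.91
-4 [-0.34  -2.039  0.473 -0.334  0.041 -0.036 -0.024] first/last eff 0.011 -0.046 [544.46  -1.03 120.11] 63.34 52.28
-5 [ 0.021 -2.808  1.422 -0.421 -0.07   0.017  0.035] first/last eff 0.05 0.025 [544.49  -1.03 120.04] 63.77 52.66
open [ 0.021  0.111  0.484 -0.007 -0.014 -0.007 -0.001] first/last eff -0.001 -0.001 [544.39  -0.92 119.93] 71.81 53.11
rel5 (17, 27) [-1.30000e-03 -2.00000e-03  1.23235e+02] 5936
rel5 (0, 7) [-2.710000e-02 -7.060000e-02  1.381133e+02] 906
```

```bash
python3 - <<'E'
from turn import *
for ct in((542.6,-2.6),(543.2,-3),(542,-3)): plane("rel5",0,5,138.2,2,ct)
bot.servo_line([544.4,-1.0,165],speed=100);bot.move_to([541,-1,225],down(0))
c,st=shot(bot,"fin");plane("fin",17,27,122.5,6,(543.8,-1.8));k=fit(c,st,[(9,137)],(544,-1.5),4)[0];print(k);plane("fin",0,6,138.2,2,k)
s=bot.read_camera("scene");cv2.imwrite("pics/fins.png",s['image']);u=proj(s,(544,-1,118)).astype(int)
a=cv2.resize(s['image'][u[1]-30:u[1]+30,u[0]-30:u[0]+30],(400,400),interpolation=cv2.INTER_CUBIC)
v=proj(c,(544,-1,118),st).astype(int)
b=cv2.resize(c['image'][v[1]-50:v[1]+50,v[0]-50:v[0]+50],(400,400),interpolation=cv2.INTER_CUBIC)
cv2.imwrite("pics/finc.png",np.hstack([a,b]));print(bot.read_state()['clock'])
E
```

```text
rel5 (0, 5) [ 5.400000e-03 -5.800000e-03  1.382614e+02] 424
rel5 (0, 5) [ 6.800000e-03 -1.080000e-02  1.382475e+02] 426
rel5 (0, 5) [-2.200000e-03 -5.800000e-03  1.382725e+02] 423
fin (17, 27) [-1.400000e-03 -2.200000e-03  1.232269e+02] 2368
[542.8991394   -2.97701416]
fin (0, 6) [9.400000e-03 1.000000e-02 1.382307e+02] 212
54.1583
```

View pics/finc.png

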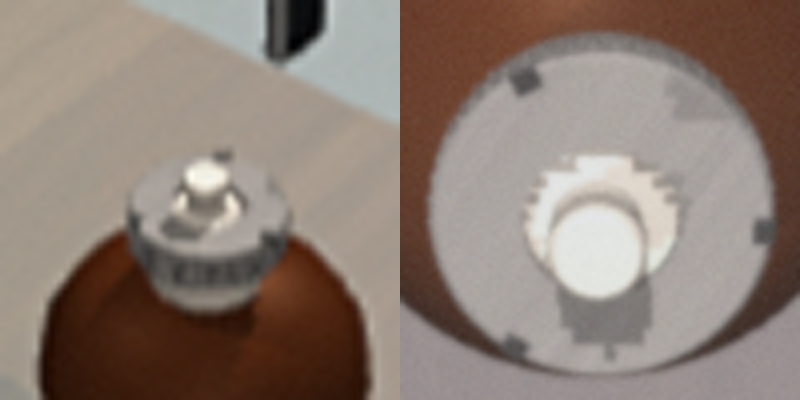

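View pics/fins.png

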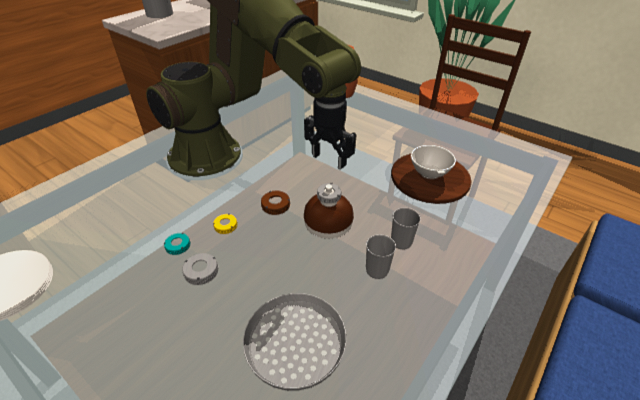

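The ring sits flat on the lid (crop 600,215), drawn in about 0.34 mm compared with when it was loose. The knob is upright, and the gripper is clear. The bystanders stand where they did at the start. I'm handing the job in.

```bash
python3 -c "
from rig import bot
bot.finish_job();print(bot.read_state()['clock'])"
```

```text
the job is handed in; nothing more can be done
the job is handed in; nothing more can be done
```

I closed the jar and handed the job in at about 54 s of the 72 s allowed. The lid lies in the recess, knob up, and the smaller grey steel ring is screwed down over it. The gripper is clear of everything, and the other tableware looks unmoved in the final picture.

- **First tightening failed:** my estimate of the jar's axis was about 1.8 mm off. When I let go, the ring and the lid under it were tilted about 3°. I unscrewed the ring about 30° and both lay flat again. I then felt for the true axis and screwed the ring down again.
- **Final tightness:** I turned the ring about 9° past where it began to grip, inside the 5–15° range. It was drawn in about 0.34 mm from its loose position, against the stated 0.3 mm.
- **Final flatness:** after release and withdrawal, the ring's slope was about 0.15° and the knob top's under about 1° (noisy).
- **Check that disagreed:** the torque readings were noisy and changed sign after each turn, with steady values of about 0.02–0.08 N m. I judged "snug" mainly by the turn angle and how far the ring was drawn in. I did not test the tightness by trying to turn the ring back.

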